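# Line up the sockets in the parts case

### The job

Pull out the tray of the blue parts case and stand the three sockets side by side in one straight row on the black rubber strip in it, wholly on the strip and about a centimetre apart: tallest (blue band) on the left, middle one (yellow band) between, shortest (red band) on the right as seen from the robot. Then push the tray fully home with all three still standing in their row. Leave the green gauge, the mirror and the dish of washers where they are.

Things in the scene. Friction and masses are not known exactly. Their poses are not given: they have to be found in the camera images.
- case: Blue steel parts case with a clear window in its roof, 180 mm deep (x), 172 mm wide (y), 88 mm high, fixed to the table. Origin: centre of its underside. Its open front faces its own -x, towards the robot; +y of the case is left as seen from the robot. The tray slides out of the front along the case's -x.
- tray (a joint): How far the tray is pulled out, in m: 0 fully home, 0.14 at its stop. It stays where it is left; it slides with about 2 N. At the stop the strip's centre is 75 mm in front of the case and open from above; fully home it is under the roof, whose underside is 84 mm above the table.
- tray_handle (a point): Middle of the black bar handle of the tray, 62 mm above the table. The bar is 10 mm thick and 70 mm long along y of the case, its axis 45 mm in front of the tray's steel front panel (40 mm clear between); a sloping leg at each end joins it to the panel. Axes as the case's; moves with the tray.
- tray_mat (a point): Centre of the top of the black rubber strip across the tray floor, 11 mm above the table, 114 mm behind the handle bar. Strip: 40 mm along x, 130 mm along y, 2 mm thick. Axes as the case's; moves with the tray. The tray's front panel is 65 mm in front of this point (top edge 51 mm above the table); its side walls 75 mm to either side and rear wall 87 mm behind are 22 mm above the table.
- socket_tall: Stainless socket standing upright on the table, a plain steel cylinder of diameter 26 mm and height 62 mm with a blue band round it and a blue rim round the opening on top (the tallest one of three). Origin: centre of its underside; z up along its axis. About 0.13 kg.
- socket_mid: Stainless socket standing upright on the table, a plain steel cylinder of diameter 26 mm and height 48 mm with a yellow band round it and a yellow rim round the opening on top (the middle one of three). Origin: centre of its underside; z up along its axis. About 0.10 kg.
- socket_short: Stainless socket standing upright on the table, a plain steel cylinder of diameter 26 mm and height 36 mm with a red band round it and a red rim round the opening on top (the shortest one of three). Origin: centre of its underside; z up along its axis. About 0.08 kg.
- gauge: Green plastic spark plug gauge lying flat, a round head of 44 mm with wire feelers to 54 mm, and a tongue reaching to 55 mm along its x; 8 mm thick. Origin: under the middle of the head. A bystander.
- mirror: Round chrome mirror lying flat, 70 mm across and 14 mm thick, with a stem reaching 80 mm along its -y. Origin: under the middle of the disc. A bystander.
- dish: White ceramic dish of washers, 90 mm across the rim and 26 mm high (the washers stay in it). Origin: centre of its underside. A bystander.
Mind the look-alikes: they are no part of the job. What is shaped like the socket_short but turquoise is not meant.

How it is judged (in metres and radians):
At the end, for the whole second after the job is handed in: Tray within 6 mm of home; sockets at rest on the strip, upright within 0.1 rad, axes within 7 mm of its long centreline and 55 mm of its middle; blue left of middle, red right, yellow between; neighbours' axes 29 to 44 mm apart (gaps 3 to 18 mm), outer ones over 56 mm (value of joint tray below 0.006 m and x of socket_tall in the frame of tray_mat between -0.007 and 0.007 m and z of socket_tall in the frame of tray_mat between -0.003 and 0.004 m and angle between each of socket_tall, socket_mid, socket_short's own z axis and vertical below 0.1 rad and linear speed of each of socket_tall, socket_mid, socket_short below 0.02 m/s and x of socket_mid in the frame of tray_mat between -0.007 and 0.007 m and z of socket_mid in the frame of tray_mat between -0.003 and 0.004 m and x of socket_short in the frame of tray_mat between -0.007 and 0.007 m and z of socket_short in the frame of tray_mat between -0.003 and 0.004 m and y of socket_tall in the frame of tray_mat between 0.003 and 0.055 m and y of socket_short in the frame of tray_mat between -0.055 and -0.003 m and horizontal distance between socket_tall and socket_mid between 0.029 and 0.044 m and horizontal distance between socket_mid and socket_short between 0.029 and 0.044 m and horizontal distance between socket_tall and socket_short above 0.056 m); the robot touches nothing.
It fails at once if the gauge is moved by more than 30 mm (distance of gauge from where it was at the start of the episode above 0.03 m).
It fails at once if the mirror is moved by more than 30 mm (distance of mirror from where it was at the start of the episode above 0.03 m).
It fails at once if the dish is moved by more than 30 mm (distance of dish from where it was at the start of the episode above 0.03 m).
It also fails if it takes over 72 s, if anything falls off the work surface, if the arm or the gripper's body presses on something with over 40 N, if the wrist force passes 120 N, or if a joint passes its speed limit or range.

### The arm

A 7-joint arm with a two-finger parallel gripper is mounted at the origin on the work surface. World frame = base frame: x ahead of the robot, y to its left, z up, the work surface at z = 0. Lengths are in mm, angles in rad, forces in N, time in s.
With the tool pointing down it reaches from about 400 to 900 mm from the base axis. Payload 5.6 kg.
Tool frame: the origin (TCP) lies at the very end of the fingers, on their centre line; the grasp point (between the pads) lies pinch_z behind it (pinch_z is the distance from the TCP to the grasp point, in mm); z points along the fingers, y is the line along which they close (so a half turn about z gives the same grasp; the last joint's range is limited). The gripper opens to 92 mm and grips with 3 to 60 N. Pads are 20 mm wide; open, the fingers measure 128 mm over their backs; the gripper's body (75 mm by 189 mm) begins 69 mm behind the grasp point.
Start: joints at [1.161, 0.468, -0.012, 1.603, 0.006, 1.071, -0.056], TCP at [233.069, -606.785, 214.592] pointing down, gripper open.
Joint ranges: [-2.53, 2.53], [-0.31, 2.02], [-1.57, 1.55], [0.28, 2.44], [-1.29, 4.43], [0.15, 1.84], [-2.92, 2.92]. Speed limits (rad/s): [2.57, 2.57, 3.14, 3.14, 3.14, 3.14, 3.14].

### API

Orientations are given as a 3x3 rotation matrix whose columns are the frame's x, y, z axes.
In Python, from workcell import state, camera, job_done, outline_of, pinch_z gives the robot as it stands. The module is installed in compiled form; this text tells all that it offers.
- The arm moves only by the tool arm_command, never from a script. Its arguments are lists of equal length, an entry for each row: "travel": the shift along the tool's x, y, z in mm, a list of three; "rot": the turn, a rotation vector about the tool's x, y, z in degrees, a list of three; "claw": the finger opening in mm, from 0 to 91.9. In form: {"travel": [[tx, ty, tz], ...], "rot": [[wx, wy, wz], ...], "claw": [claw, ...]}. A call has 1 to 12 rows; each row is the pose to reach, as a shift and turn from the pose commanded when the call began, along the tool's axes at that moment; what a row does not reach only later rows make up. A row lasts 1/10 s, in which the tool goes at most 50 mm and 8.59 degrees, less where a joint would pass 70% of its speed; a pose out of reach is approached as far as the arm can. A call with a gripper value outside its range is refused whole. The fingers move at their own pace and stop on an object; "force" is the grip in N (left out, the last holds). Time passes only in rows, so rows that repeat a pose let the fingers close. It gives the time, the measured TCP pose, the force, the opening and the grip force at its end, in the units of the state.
- state(): the state, without advancing time (a new reading comes with each control period).
- camera(name): name is "side" or "top"; returns a dict with "pixels" (384x512x3 uint8, red, green, blue), "depth" (384x512 float32, mm along the optical axis (not along the pixel's ray), 0 where there is no reading), "vertical_fov" (degrees; the focal length in pixels is half the picture's height over the tangent of half this angle, whatever the lens; pixels are square), "cx", "cy" (the principal point, pixels), "position" and "rotation" of the camera in the world. Camera axes: x right, y down, z forward; pixel columns grow to the right and rows downward; lengths in mm; the calibration is good to about 2 mm. A picture is of the moment at which its call begins.
- job_done(): hands the job in; it is judged then, once.
Trained networks look in a picture, given as the dict that the camera call returned (one of the last four; its "shot" number tells which), for a name from the list of things; names that differ only in an ending like _2 or _b are one class to them, and where a whole thing is asked for, a point or a joint stands for the part that bears it (a point fixed in the world has none). Each returns a list of dicts, best first, with "p" (0 to 1); they miss things now and then, are a little off and sometimes report something else, mostly with a low value. They report only what shows in the picture. A call takes as long as a camera call. They do not tell look-alikes from the thing itself.
- outline_of(thing, picture): "mask" (384x512 bool, what is visible of it) and "centre" ([column, row] in pixels, amid what is visible of it).
The state is a dict: "t": time; "joint_positions": joint angles; "qd": joint speeds; "joint_efforts": joint torques, N m; "tcp_pos": TCP position; "orientation": TCP orientation; "ft_force": force on the tool from outside, world axes, zero at the start; "torque": the same for the moment, N m; "opening": opening from 0.0 (shut) to 1.0 (fully open); "grasp_force": force on a finger pad.
Only numpy, scipy, OpenCV 4.12 (cv2) and the standard library are available. Lean on these libraries where they do the work, as an engineer would, in place of code of your own. Each camera call takes 0.05 s, during which the arm holds its last target. There are 200 camera calls.

## Working session

There is one attempt and no reset: what is moved stays moved. The work goes in short steps, Python scripts to look and compute and a tool call to move; the robot and the scene stay as the last step left them, time stands still between calls to the robot, and variables do not carry over. Pictures are saved under pics/ and viewed, at most 10 in all, crops included, and the job is handed in when it is done.

Besides the shell and the picture viewer there is one more tool, called after ">>>" by a JSON object that holds its "api" and its "payload". arm_command: Moves the arm, as the interface text tells. Its arguments: {"type":"object","properties":{"travel":{"type":"array"},"rot":{"type":"array"},"claw":{"type":"array"},"force":{"type":"number"}},"required":["travel","rot","claw"]}

```bash
mkdir -p pics
cat > h.py <<'E'
import numpy as np, cv2
from workcell import state, camera, job_done, outline_of, pinch_z
def pts(c):
    d=c["depth"]; H,W=d.shape; f=H/2/np.tan(np.radians(c["vertical_fov"])/2)
    u,v=np.meshgrid(np.arange(W),np.arange(H))
    p=np.stack([(u-c["cx"])/f*d,(v-c["cy"])/f*d,d],-1)
    P=p@np.array(c["rotation"]).T+np.array(c["position"]); P[d==0]=np.nan
    return P
def save(c,n,box=None,s=1):
    im=c["pixels"][:,:,::-1]
    if box: im=im[box[1]:box[3],box[0]:box[2]]
    cv2.imwrite("pics/"+n,cv2.resize(im,None,fx=s,fy=s,interpolation=cv2.INTER_CUBIC))
E
python3 - <<'E'
from h import *
s=state(); print({k:np.round(v,3).tolist() for k,v in s.items()}, pinch_z)
for n in("top","side"):
    c=camera(n); save(c,n+"0.png"); P=pts(c); print(n,np.round(c["position"]),np.round(c["rotation"],2).tolist(),c["vertical_fov"])
    for t in("case","tray_handle","tray_mat","socket_tall","socket_mid","socket_short","gauge","mirror","dish"):
        for o in outline_of(t,c)[:4]:
            if o["p"]<.2: continue
            q=P[o["mask"]]; q=q[~np.isnan(q[:,0])]
            if len(q)==0: continue
            print(t,round(o["p"],2),np.round(o["centre"]),len(q),"med",np.round(np.median(q,0)),"lo",np.round(np.percentile(q,3,0)),"hi",np.round(np.percentile(q,97,0)))
E
```

```text
{'t': 0.0, 'joint_positions': [1.161, 0.468, -0.012, 1.604, 0.006, 1.071, -0.056], 'qd': [-0.0, 0.001, -0.001, -0.0, 0.0, -0.001, -0.001], 'joint_efforts': [0.0, -52.057, -0.012, -24.375, -0.057, 0.017, 0.0], 'tcp_pos': [232.835, -606.255, 213.665], 'orientation': [[0.934, 0.359, -0.001], [0.359, -0.934, 0.002], [-0.0, -0.002, -1.0]], 'ft_force': [0.512, 0.034, -0.872], 'torque': [0.026, -0.055, -0.024], 'grasp_force': 0.0, 'opening': 1.002} 18.700000000000003
top [ 330.  -17. 1020.] [[-0.01, -0.97, 0.23], [-1.0, 0.01, 0.0], [-0.01, -0.23, -0.97]] 57.350917273459686
case 0.65 [258. 139.] 4335 med [711. -33.  86.] lo [ 613. -116.    7.] hi [816.  51.  90.]
case 0.25 [262. 165.] 658 med [641. -46.  26.] lo [ 591. -118.    0.] hi [672.  30.  66.]
tray_handle 0.65 [262. 166.] 672 med [640. -47.  33.] lo [ 589. -116.    5.] hi [671.  32.  66.]
tray_mat 0.73 [261. 166.] 692 med [638. -44.  29.] lo [ 589. -116.   -1.] hi [671.  30.  66.]
socket_short 0.59 [384. 238.] 88 med [ 431. -385.   33.] lo [ 419. -399.    8.] hi [ 441. -378.   37.]
socket_short 0.49 [385. 219.] 109 med [ 493. -398.  
[... 982 characters left out ...]
48.  -1.] hi [595. 373.  63.]
socket_mid 0.63 [278. 311.] 262 med [439. 258.  40.] lo [427. 241.   4.] hi [450. 262.  49.]
socket_short 0.45 [268. 115.] 81 med [ 496. -393.   28.] lo [ 485. -409.   12.] hi [ 508. -387.   36.]
socket_short 0.44 [269. 127.] 111 med [ 492. -330.   26.] lo [ 481. -346.    3.] hi [ 504. -324.   37.]
gauge 0.64 [205. 142.] 199 med [ 668. -282.    7.] lo [ 641. -311.   -1.] hi [ 701. -261.   10.]
gauge 0.3 [119. 298.] 1315 med [765. 251.  11.] lo [722. 218.   3.] hi [798. 294.  26.]
mirror 0.65 [326. 163.] 419 med [ 329. -203.   13.] lo [ 295. -258.    7.] hi [ 362. -169.   16.]
dish 0.81 [117. 298.] 1358 med [764. 249.  10.] lo [722. 216.   2.] hi [799. 293.  26.]
```

View pics/top0.png

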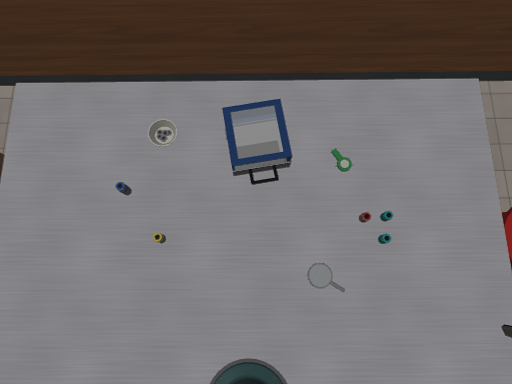

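Run:
```python
from h import *
from scipy import ndimage
c=camera("top"); P=pts(c); save(c,"crop1.png",(330,180,430,255),7)
z=P[...,2]
m=(z>28)&(z<70)
l,n=ndimage.label(m)
for i in range(1,n+1):
    k=l==i
    if k.sum()<25: continue
    q=P[k]; z1=np.percentile(q[:,2],90); t=q[q[:,2]>z1-5]
    v,u=np.nonzero(k)
    print(k.sum(),"px",u.mean().round(),v.mean().round(),"top z",z1.round(1),"centre",((t.min(0)+t.max(0))/2).round(1),"mean",t.mean(0).round(1),"ext",np.ptp(t,axis=0).round(),np.median(c["pixels"][k],0))
# case yaw: roof points
k=(z>82)&(z<94)&(P[...,0]>550)&(np.abs(P[...,1]+30)<140)
q=P[k][:,:2].astype(np.float32); r=cv2.minAreaRect(q); print("roof",r,cv2.boxPoints(r).round(1).tolist())
h=(z>56)&(z<72)&(P[...,0]>550)&(P[...,0]<680)&(np.abs(P[...,1]+40)<80)
q=P[h]; print("handle",len(q),q.mean(0).round(1),q.min(0).round(),q.max(0).round(), cv2.minAreaRect(q[:,:2].astype(np.float32)))
```

```text
378 px 263.0 172.0 top z 65.3 centre [620.4 -67.8  64.5] mean [596.  -53.5  64.2] ext [ 75. 115.   8.] [47.  46.5 47. ]
104 px 122.0 187.0 top z 62.5 centre [582.5 358.2  61. ] mean [582.8 358.1  60.7] ext [24. 24.  7.] [45.  55.  71.5]
68 px 388.0 215.0 top z 35.9 centre [ 495.8 -401.7   34.5] mean [ 496.4 -402.    34.2] ext [24. 24.  6.] [31.  90.5 89.5]
72 px 366.0 216.0 top z 36.0 centre [ 493.5 -338.7   35. ] mean [ 493.6 -338.6   34.1] ext [23. 23.  8.] [103.5  36.5  34.5]
84 px 158.0 237.0 top z 48.8 centre [438.7 248.2  47.4] mean [439.2 248.2  46.7] ext [22. 25.  7.] [115.5 102.5  50. ]
71 px 386.0 238.0 top z 36.2 centre [ 430.7 -389.    35.3] mean [ 430.9 -389.4   34.5] ext [23. 23.  8.] [31. 88. 87.]
65 px 249.0 382.0 top z 42.9 centre [66.4 -0.4 42.9] mean [66.5 -1.  41.5] ext [ 3. 41.  9.] [25. 36. 36.]
roof ((732.7291870117188, -29.95195770263672), (182.57781982421875, 172.2834930419922), 8.909096717834473) [[629.2000122070312, 41.0], [655.9000244140625, -129.1999969482422], [836.2999877929688, -100.9000015258789], [809.5999755859375, 69.30000305175781]]
handle 142 [598.  -48.5  63.1] [583. -90.  56.] [631.  38.  69.] ((605.344970703125, -25.53021240234375), (129.08164978027344, 45.44903564453125), 87.78656005859375)
```

View pics/side0.png

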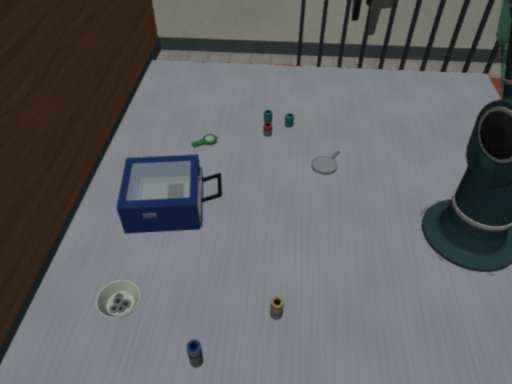

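View pics/crop1.png

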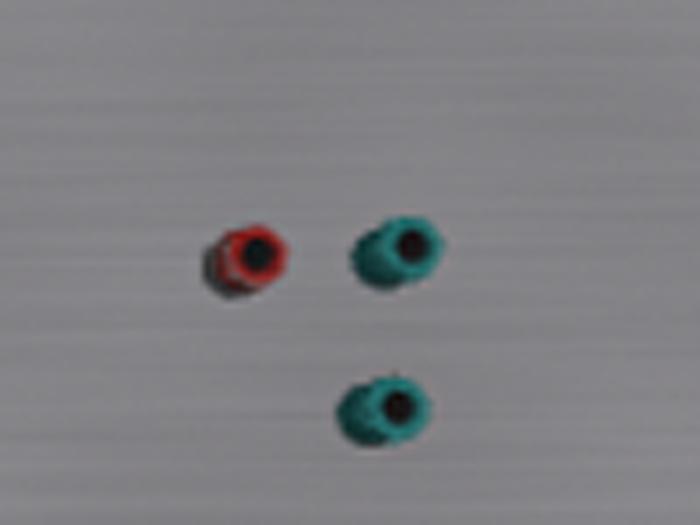

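Top view: the case is at about (258,139) with its handle at (264,178). The blue-band socket is at (122,187) and the yellow at (158,237). The dish (162,132), gauge (343,161) and mirror (321,276) all stay put. Candidates for the short socket are red (366,216), turquoise (388,215) and turquoise (386,238). The crop confirms the red one is at (366,216), world (493,-339), with turquoise neighbours 63 mm or more away. The side view agrees: red (268,128), yellow (278,306), blue (195,351), handle (212,187).

I'll do the tray first and move to above the handle.

>>> {"api": "arm_command", "payload": {"travel": [[537,-388,92],[537,-388,92],[537,-388,92],[537,-388,92],[537,-388,92],[537,-388,92],[537,-388,92],[537,-388,92],[537,-388,92],[537,-388,92],[537,-388,92],[537,-388,92]], "rot": [[0,0,-78],[0,0,-78],[0,0,-78],[0,0,-78],[0,0,-78],[0,0,-78],[0,0,-78],[0,0,-78],[0,0,-78],[0,0,-78],[0,0,-78],[0,0,-78]], "claw": [34,34,34,34,34,34,34,34,34,34,34,34]}}

```text
t: 2.25
tcp_pos: [558.9, -107.8, 132.0]
orientation: [[-0.156, 0.988, 0.001], [0.988, 0.156, -0.0], [-0.001, 0.0, -1.0]]
ft_force: [0.9, -0.9, 0.2]
opening: 0.37
grasp_force: 0.0
```

```bash
cat >> h.py <<'E'
def go(x,y,z,az):
    "travel/rot to world target with tool y at azimuth az (deg), tool down"
    s=state(); R=np.array(s["orientation"]); p=np.array(s["tcp_pos"])
    a=np.radians(az); Y=np.array([np.cos(a),np.sin(a),0]); Z=np.array([0,0,-1.]); T=np.stack([np.cross(Y,Z),Y,Z],1)
    from scipy.spatial.transform import Rotation as Ro
    print("t",round(s["t"],2),"tcp",p.round(1),"dist",np.linalg.norm([x,y,z]-p).round(),"open",round(s["opening"]*92,1),"F",np.round(s["ft_force"],1),"grip",round(s["grasp_force"],1))
    print("  travel",(R.T@(np.array([x,y,z])-p)).round(1).tolist(),"rot",Ro.from_matrix(R.T@T).as_rotvec(degrees=True).round(1).tolist())
E
python3 - <<'E'
from h import *
go(595.4,-51.5,120,8.9)
c=camera("side"); P=pts(c); z=P[...,2]
for n,(x,y,h) in dict(tall=(582.5,358.2,62),mid=(438.9,248.2,48),short=(493.5,-338.7,36)).items():
    k=(np.hypot(P[...,0]-x,P[...,1]-y)<25)&(z>h-4); q=P[k]
    if len(q): print(n,len(q),((q.min(0)+q.max(0))/2).round(1),np.ptp(q,axis=0).round(),q[:,2].mean().round(1))
k=(z>82)&(z<94)&(P[...,0]>600)&(np.abs(P[...,1]+30)<120)
r=cv2.minAreaRect(P[k][:,:2].astype(np.float32)); print(r)
E
```

```text
t 2.25 tcp [ 558.9 -107.8  132. ] dist 68.0 open 34.1 F [ 0.9 -0.9  0.2] grip 0.0
  travel [49.9, 44.8, 12.0] rot [0.0, 0.0, 0.1]
tall 162 [582.5 359.8  61.3] [25. 26.  6.] 61.1
mid 125 [439.2 249.9  47.1] [24. 25.  6.] 47.1
short 41 [ 493.2 -336.    35.5] [24. 28.  6.] 35.0
((731.9354858398438, -28.652496337890625), (180.35496520996094, 177.48121643066406), 9.155423164367676)
```

>>> {"api": "arm_command", "payload": {"travel": [[50,45,0],[50,45,0],[50,45,40],[50,45,88],[50,45,88],[50,45,88],[50,45,88],[50,45,88],[50,45,88],[50,45,88]], "rot": [[0,0,0],[0,0,0],[0,0,0],[0,0,0],[0,0,0],[0,0,0],[0,0,0],[0,0,0],[0,0,0],[0,0,0]], "claw": [34,34,34,34,34,34,0,0,0,0], "force": 15}}

```text
t: 3.3
tcp_pos: [595.6, -53.1, 45.8]
orientation: [[-0.156, 0.988, 0.003], [0.988, 0.156, -0.001], [-0.001, 0.002, -1.0]]
ft_force: [-1.7, -0.7, 7.4]
opening: 0.106
grasp_force: 15.0
```

Bar gripped (9.8 mm opening). Pull.

>>> {"api": "arm_command", "payload": {"travel": [[0,-10,0],[0,-25,0],[0,-40,0],[0,-55,0],[0,-70,0],[0,-85,0],[0,-100,0],[0,-115,0],[0,-127,0],[0,-135,0],[0,-139,0],[0,-139,0]], "rot": [[0,0,0],[0,0,0],[0,0,0],[0,0,0],[0,0,0],[0,0,0],[0,0,0],[0,0,0],[0,0,0],[0,0,0],[0,0,0],[0,0,0]], "claw": [0,0,0,0,0,0,0,0,0,0,0,0]}}

```text
t: 4.5
tcp_pos: [458.4, -75.2, 45.7]
orientation: [[-0.156, 0.988, 0.004], [0.988, 0.156, -0.001], [-0.002, 0.004, -1.0]]
ft_force: [-0.6, -1.9, 10.8]
opening: 0.102
grasp_force: 15.0
```

>>> {"api": "arm_command", "payload": {"travel": [[0,0,0],[0,0,0],[0,0,-40],[0,0,-80],[0,0,-80]], "rot": [[0,0,0],[0,0,0],[0,0,0],[0,0,0],[0,0,0]], "claw": [36,36,36,36,36]}}

```text
t: 5.0
tcp_pos: [459.8, -74.6, 127.7]
orientation: [[-0.157, 0.988, 0.007], [0.988, 0.157, -0.002], [-0.003, 0.007, -1.0]]
ft_force: [-0.1, 0.2, -0.1]
opening: 0.386
grasp_force: 0.0
```

Run:
```python
from h import *
print("mid"); go(439,249,110,29.6)
print("short"); go(493.4,-337.5,90,-34.4)
c=camera("top"); save(c,"top1.png",(200,110,330,240),5)
P=pts(c)
for t in ("tray_mat","tray_handle"):
  for o in outline_of(t,c)[:3]:
    print(t,round(o["p"],2),o["centre"],o["mask"].sum())
```

```text
mid
t 5.0 tcp [459.8 -74.6 127.7] dist 325.0 open 35.5 F [-0.1  0.2 -0.1] grip 0.0
  travel [322.9, 30.0, 17.0] rot [0.4, 0.2, -20.6]
short
t 5.0 tcp [459.8 -74.6 127.7] dist 268.0 open 35.5 F [-0.1  0.2 -0.1] grip 0.0
  travel [-264.8, -8.3, 38.4] rot [0.4, 0.0, 43.4]
tray_mat 0.86 [253.5, 180.6] 1450
tray_handle 0.81 [249.4, 179.9] 1376
```

View pics/top1.png

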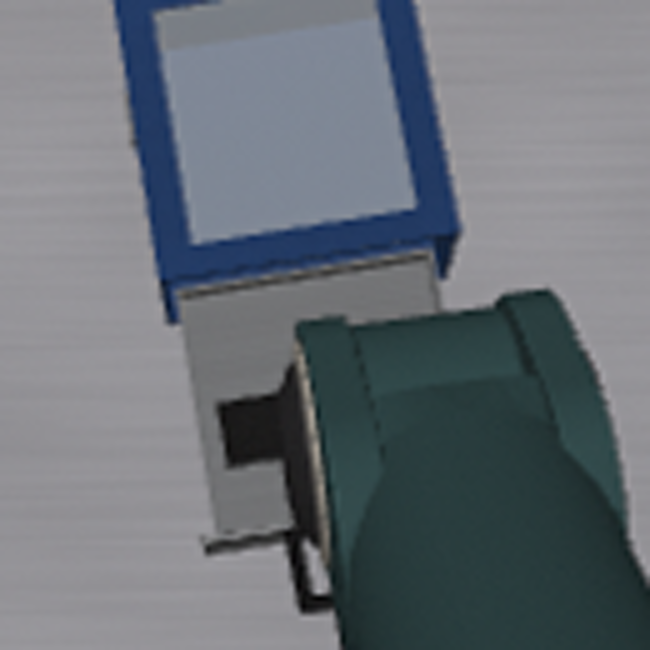

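Tray is out fully, with the strip visible at about crop (250,432). The arm hides its right half, so I'll measure it once the arm is clear. Next is the middle socket.

>>> {"api": "arm_command", "payload": {"travel": [[323,30,17],[323,30,17],[323,30,17],[323,30,17],[323,30,17],[323,30,17],[323,30,17],[323,30,17],[323,30,17],[323,30,17]], "rot": [[0.4,0.2,-20.6],[0.4,0.2,-20.6],[0.4,0.2,-20.6],[0.4,0.2,-20.6],[0.4,0.2,-20.6],[0.4,0.2,-20.6],[0.4,0.2,-20.6],[0.4,0.2,-20.6],[0.4,0.2,-20.6],[0.4,0.2,-20.6]], "claw": [50,50,50,50,50,50,50,50,50,50]}}

```text
t: 6.15
tcp_pos: [436.0, 247.3, 106.0]
orientation: [[-0.493, 0.87, -0.01], [0.87, 0.493, -0.001], [0.004, -0.009, -1.0]]
ft_force: [0.9, 0.4, 0.3]
opening: 0.548
grasp_force: 0.0
```

Run:
```python
from h import *
go(439,249,11,29.6)
c=camera("top"); P=pts(c); px=c["pixels"].astype(int)
# dark strip pixels within the tray area, back-projected to z=11
k=(px.max(-1)<60)&(P[...,2]>3)&(P[...,2]<20)&(P[...,0]>520)&(P[...,0]<620)&(P[...,1]>-140)&(P[...,1]<30)
from scipy import ndimage
l,n=ndimage.label(k); b=np.argmax(ndimage.sum(k,l,range(1,n+1)))+1; k=l==b
q=P[k]; r=cv2.minAreaRect(q[:,:2].astype(np.float32)); print("mat",k.sum(),r,q.mean(0).round(1))
z=P[...,2]; kr=(z>82)&(z<94)&(P[...,0]>600)&(np.abs(P[...,1]+30)<120); print(cv2.minAreaRect(P[kr][:,:2].astype(np.float32)))
c=camera("side"); P=pts(c); px=c["pixels"].astype(int)
k=(px.max(-1)<60)&(P[...,2]>3)&(P[...,2]<20)&(P[...,0]>520)&(P[...,0]<620)&(P[...,1]>-140)&(P[...,1]<30)
q=P[k]; print("side mat",k.sum(),cv2.minAreaRect(q[:,:2].astype(np.float32)),q.mean(0).round(1))
```

```text
t 6.15 tcp [436.  247.3 106. ] dist 95.0 open 50.4 F [0.9 0.4 0.3] grip 0.0
  travel [-0.4, 4.3, 95.0] rot [-0.5, -0.2, -0.1]
mat 542 ((569.05224609375, -55.321014404296875), (38.906700134277344, 126.94467163085938), 9.11021900177002) [569.4 -55.5   9.7]
((732.2897338867188, -30.032073974609375), (181.92434692382812, 172.00665283203125), 8.999403953552246)
side mat 537 ((569.33349609375, -54.244110107421875), (37.12042999267578, 129.2803955078125), 7.746959686279297) [569.5 -50.8  10.4]
```

>>> {"api": "arm_command", "payload": {"travel": [[0,4,10],[0,4,50],[0,4,80],[0,4,95],[0,4,95],[0,4,95],[0,4,95],[0,4,95],[0,4,95],[0,4,95]], "rot": [[-0.5,-0.2,0],[-0.5,-0.2,0],[-0.5,-0.2,0],[-0.5,-0.2,0],[-0.5,-0.2,0],[-0.5,-0.2,0],[-0.5,-0.2,0],[-0.5,-0.2,0],[-0.5,-0.2,0],[-0.5,-0.2,0]], "claw": [50,50,50,50,50,0,0,0,0,0], "force": 20}}

```text
t: 7.25
tcp_pos: [439.8, 251.6, 13.1]
orientation: [[-0.494, 0.869, 0.003], [0.869, 0.494, 0.003], [0.001, 0.004, -1.0]]
ft_force: [-0.6, -1.0, 6.1]
opening: 0.272
grasp_force: 20.0
```

Run:
```python
from h import *
go(570,-55,100,9)
```

```text
t 7.25 tcp [439.8 251.6  13.1] dist 344.0 open 25.0 F [-0.6 -1.   6.1] grip 20.0
  travel [-330.8, -37.9, -87.3] rot [0.2, -0.1, 20.6]
```

>>> {"api": "arm_command", "payload": {"travel": [[0,0,-40],[0,0,-87],[-330,-38,-87],[-330,-38,-87],[-330,-38,-87],[-330,-38,-87],[-330,-38,-87],[-330,-38,-87],[-330,-38,-87],[-330,-38,-87],[-330,-38,-87],[-330,-38,-87]], "rot": [[0,0,0],[0,0,0],[0.2,0,20.6],[0.2,0,20.6],[0.2,0,20.6],[0.2,0,20.6],[0.2,0,20.6],[0.2,0,20.6],[0.2,0,20.6],[0.2,0,20.6],[0.2,0,20.6],[0.2,0,20.6]], "claw": [0,0,0,0,0,0,0,0,0,0,0,0]}}

```text
t: 8.45
tcp_pos: [568.3, -52.9, 98.5]
orientation: [[-0.159, 0.987, -0.002], [0.987, 0.159, 0.002], [0.002, -0.002, -1.0]]
ft_force: [0.2, 1.2, -1.2]
opening: 0.265
grasp_force: 20.0
```

Run:
```python
from h import *
go(570,-55,24.5,9)
```

```text
t 8.45 tcp [568.3 -52.9  98.5] dist 74.0 open 24.4 F [ 0.2  1.2 -1.2] grip 20.0
  travel [-2.5, 1.5, 74.0] rot [-0.1, -0.1, 0.1]
```

>>> {"api": "arm_command", "payload": {"travel": [[-2,1.5,25],[-2,1.5,50],[-2,1.5,64],[-2,1.5,70],[-2,1.5,73],[-2,1.5,73.5],[-2,1.5,73.5]], "rot": [[0,0,0],[0,0,0],[0,0,0],[0,0,0],[0,0,0],[0,0,0],[0,0,0]], "claw": [0,0,0,0,0,0,0]}}

```text
t: 9.15
tcp_pos: [571.2, -56.1, 25.8]
orientation: [[-0.157, 0.988, -0.0], [0.988, 0.157, 0.001], [0.001, -0.0, -1.0]]
ft_force: [0.2, -0.1, -1.7]
opening: 0.267
grasp_force: 20.0
```

Run:
```python
from h import *
go(570,-55,24.5,9)
```

```text
t 9.15 tcp [571.2 -56.1  25.8] dist 2.0 open 24.6 F [ 0.2 -0.1 -1.7] grip 20.0
  travel [1.3, -1.0, 1.3] rot [-0.0, -0.1, 0.0]
```

>>> {"api": "arm_command", "payload": {"travel": [[0,-1,1],[0,-1,1.5],[0,-1,1.5],[0,-1,1.5],[0,-1,1.5],[0,-1,-20],[0,-1,-60],[0,-1,-100],[0,-1,-100]], "rot": [[0,0,0],[0,0,0],[0,0,0],[0,0,0],[0,0,0],[0,0,0],[0,0,0],[0,0,0],[0,0,0]], "claw": [0,0,48,48,48,48,48,48,48]}}

```text
t: 10.05
tcp_pos: [573.6, -56.3, 130.4]
orientation: [[-0.157, 0.988, 0.008], [0.988, 0.157, 0.0], [-0.001, 0.008, -1.0]]
ft_force: [-0.1, -0.0, -0.2]
opening: 0.522
grasp_force: 0.0
```

Run:
```python
from h import *
go(582.5,359,110,31.6)
```

```text
t 10.05 tcp [573.6 -56.3 130.4] dist 416.0 open 48.0 F [-0.1 -0.  -0.2] grip 0.0
  travel [408.8, 73.7, 20.5] rot [0.4, 0.2, -22.6]
```

>>> {"api": "arm_command", "payload": {"travel": [[409,74,20],[409,74,20],[409,74,20],[409,74,20],[409,74,20],[409,74,20],[409,74,20],[409,74,20],[409,74,20],[409,74,20],[409,74,20],[409,74,20]], "rot": [[0.4,0.2,-22.6],[0.4,0.2,-22.6],[0.4,0.2,-22.6],[0.4,0.2,-22.6],[0.4,0.2,-22.6],[0.4,0.2,-22.6],[0.4,0.2,-22.6],[0.4,0.2,-22.6],[0.4,0.2,-22.6],[0.4,0.2,-22.6],[0.4,0.2,-22.6],[0.4,0.2,-22.6]], "claw": [50,50,50,50,50,50,50,50,50,50,50,50]}}

```text
t: 11.25
tcp_pos: [579.8, 356.1, 105.0]
orientation: [[-0.522, 0.853, -0.009], [0.853, 0.522, -0.0], [0.005, -0.008, -1.0]]
ft_force: [0.5, 0.1, -0.6]
opening: 0.543
grasp_force: 0.0
```

Run:
```python
from h import *
c=camera("top"); P=pts(c)
go(582.5,359,20,31.6)
k=(P[...,2]>50)&(P[...,2]<66)&(np.hypot(P[...,0]-570,P[...,1]+55)<25); q=P[k]
print("mid placed", len(q), ((q.min(0)+q.max(0))/2).round(1),np.ptp(q,axis=0).round(1))
```

```text
t 11.3 tcp [579.8 356.2 105.3] dist 85.0 open 50.3 F [ 1.1 -0.5  0.9] grip 0.0
  travel [0.6, 4.4, 85.2] rot [-0.4, -0.3, -0.2]
mid placed 64 [567.5 -58.2  56.5] [23.1 22.8 11. ]
```

>>> {"api": "arm_command", "payload": {"travel": [[0,4,10],[0,4,50],[0,4,75],[0,4,85],[0,4,85],[0,4,85],[0,4,85],[0,4,85],[0,4,85],[0,4,85]], "rot": [[-0.4,-0.3,0],[-0.4,-0.3,0],[-0.4,-0.3,0],[-0.4,-0.3,0],[-0.4,-0.3,0],[-0.4,-0.3,0],[-0.4,-0.3,0],[-0.4,-0.3,0],[-0.4,-0.3,0],[-0.4,-0.3,0]], "claw": [50,50,50,50,50,0,0,0,0,0]}}

```text
t: 12.3
tcp_pos: [582.2, 361.8, 21.7]
orientation: [[-0.524, 0.852, 0.001], [0.852, 0.524, 0.002], [0.001, 0.002, -1.0]]
ft_force: [0.1, -0.5, 5.6]
opening: 0.267
grasp_force: 20.0
```

Run:
```python
from h import *
go(563.7,-18.4,120,9)
```

```text
t 12.3 tcp [582.2 361.8  21.7] dist 393.0 open 24.5 F [ 0.1 -0.5  5.6] grip 20.0
  travel [-314.0, -214.8, -99.0] rot [0.1, -0.1, 22.6]
```

>>> {"api": "arm_command", "payload": {"travel": [[0,0,-45],[0,0,-99],[-314,-215,-99],[-314,-215,-99],[-314,-215,-99],[-314,-215,-99],[-314,-215,-99],[-314,-215,-99],[-314,-215,-99],[-314,-215,-99],[-314,-215,-99],[-314,-215,-99]], "rot": [[0,0,0],[0,0,0],[0,0,22.6],[0,0,22.6],[0,0,22.6],[0,0,22.6],[0,0,22.6],[0,0,22.6],[0,0,22.6],[0,0,22.6],[0,0,22.6],[0,0,22.6]], "claw": [0,0,0,0,0,0,0,0,0,0,0,0]}}

```text
t: 13.5
tcp_pos: [562.7, -19.5, 119.0]
orientation: [[-0.155, 0.988, -0.001], [0.988, 0.155, 0.001], [0.001, -0.001, -1.0]]
ft_force: [0.8, -0.3, -2.1]
opening: 0.27
grasp_force: 20.0
```

>>> {"api": "arm_command", "payload": {"travel": [[0,0,0],[0,0,0]], "rot": [[0,0,0],[0,0,0]], "claw": [0,0]}}

```text
t: 13.7
tcp_pos: [562.9, -17.0, 119.1]
orientation: [[-0.159, 0.987, -0.001], [0.987, 0.159, 0.002], [0.002, -0.0, -1.0]]
ft_force: [-0.4, 0.8, -1.8]
opening: 0.273
grasp_force: 20.0
```

Run:
```python
from h import *
go(563.7,-18.4,33,9)
```

```text
t 13.7 tcp [562.9 -17.  119.1] dist 86.0 open 25.1 F [-0.4  0.8 -1.8] grip 20.0
  travel [-1.7, 0.5, 86.1] rot [-0.0, -0.1, 0.2]
```

>>> {"api": "arm_command", "payload": {"travel": [[-0.5,0,25],[-0.5,0,55],[-0.5,0,72],[-0.5,0,80],[-0.5,0,84],[-0.5,0,85],[-0.5,0,86],[-0.5,0,86]], "rot": [[0,0,0],[0,0,0],[0,0,0],[0,0,0],[0,0,0],[0,0,0],[0,0,0],[0,0,0]], "claw": [0,0,0,0,0,0,0,0]}}

```text
t: 14.5
tcp_pos: [563.5, -19.3, 33.8]
orientation: [[-0.157, 0.988, 0.001], [0.988, 0.157, 0.001], [0.001, 0.001, -1.0]]
ft_force: [-0.1, 1.2, -1.1]
opening: 0.27
grasp_force: 20.0
```

Run:
```python
from h import *
go(563.7,-18.4,33,9)
```

```text
t 14.5 tcp [563.5 -19.3  33.8] dist 1.0 open 24.8 F [-0.1  1.2 -1.1] grip 20.0
  travel [0.8, 0.3, 0.8] rot [0.0, -0.1, 0.0]
```

>>> {"api": "arm_command", "payload": {"travel": [[0,0,0.5],[0,0,1],[0,0,1],[0,0,1],[0,0,1],[0,0,-20],[0,0,-60],[0,0,-100],[0,0,-100]], "rot": [[0,0,0],[0,0,0],[0,0,0],[0,0,0],[0,0,0],[0,0,0],[0,0,0],[0,0,0],[0,0,0]], "claw": [0,0,48,48,48,48,48,48,48]}}

```text
t: 15.4
tcp_pos: [566.7, -19.0, 138.2]
orientation: [[-0.157, 0.988, 0.009], [0.988, 0.157, 0.001], [-0.001, 0.009, -1.0]]
ft_force: [0.3, 0.1, -0.6]
opening: 0.52
grasp_force: 0.0
```

Run:
```python
from h import *
go(493.4,-338,110,-34.4)
```

```text
t 15.4 tcp [566.7 -19.  138.2] dist 329.0 open 47.8 F [ 0.3  0.1 -0.6] grip 0.0
  travel [-303.6, -122.6, 27.4] rot [0.5, -0.2, 43.4]
```

>>> {"api": "arm_command", "payload": {"travel": [[-304,-123,27],[-304,-123,27],[-304,-123,27],[-304,-123,27],[-304,-123,27],[-304,-123,27],[-304,-123,27],[-304,-123,27],[-304,-123,27],[-304,-123,27],[-304,-123,27]], "rot": [[0.5,0,43.4],[0.5,0,43.4],[0.5,0,43.4],[0.5,0,43.4],[0.5,0,43.4],[0.5,0,43.4],[0.5,0,43.4],[0.5,0,43.4],[0.5,0,43.4],[0.5,0,43.4],[0.5,0,43.4]], "claw": [48,48,48,48,48,48,48,48,48,48,48]}}

```text
t: 16.5
tcp_pos: [489.9, -337.1, 105.7]
orientation: [[0.562, 0.827, -0.009], [0.827, -0.562, 0.004], [-0.002, -0.009, -1.0]]
ft_force: [-0.7, -0.2, 0.0]
opening: 0.523
grasp_force: 0.0
```

Run:
```python
from h import *
c=camera("top"); P=pts(c)
go(493.4,-338,6,-34.4)
for n,(x,y,h) in dict(tall=(563.7,-18.4,73),mid=(569,-57,59)).items():
    k=(P[...,2]>h-5)&(P[...,2]<h+5)&(np.hypot(P[...,0]-x,P[...,1]-y)<20); q=P[k]
    print(n, len(q), ((q.min(0)+q.max(0))/2).round(1),np.ptp(q,axis=0).round(1))
```

```text
t 16.55 tcp [ 489.9 -337.3  105.8] dist 100.0 open 48.1 F [-0.7  0.5  0.5] grip 0.0
  travel [1.6, 4.2, 99.8] rot [-0.5, 0.1, 0.2]
tall 67 [561.3 -22.7  71.6] [23.5 25.   6.6]
mid 62 [567.3 -58.1  58.2] [23.3 22.7  7.3]
```

>>> {"api": "arm_command", "payload": {"travel": [[1,4,10],[1,4,50],[1,4,85],[1,4,99],[1,4,99],[1,4,99],[1,4,99],[1,4,99],[1,4,99],[1,4,99]], "rot": [[-0.5,0,0],[-0.5,0,0],[-0.5,0,0],[-0.5,0,0],[-0.5,0,0],[-0.5,0,0],[-0.5,0,0],[-0.5,0,0],[-0.5,0,0],[-0.5,0,0]], "claw": [48,48,48,48,48,0,0,0,0,0]}}

```text
t: 17.55
tcp_pos: [493.2, -340.8, 8.3]
orientation: [[0.565, 0.825, 0.001], [0.825, -0.565, -0.004], [-0.003, 0.002, -1.0]]
ft_force: [-1.1, 0.0, 7.0]
opening: 0.267
grasp_force: 20.0
```

Run:
```python
from h import *
go(576.5,-91.5,110,9)
```

```text
t 17.55 tcp [ 493.2 -340.8    8.3] dist 282.0 open 24.5 F [-1.1  0.   7. ] grip 20.0
  travel [252.5, -71.8, -102.6] rot [0.1, 0.2, -43.4]
```

>>> {"api": "arm_command", "payload": {"travel": [[0,0,-45],[0,0,-95],[252,-72,-102],[252,-72,-102],[252,-72,-102],[252,-72,-102],[252,-72,-102],[252,-72,-102],[252,-72,-102],[252,-72,-102],[252,-72,-102],[252,-72,-102]], "rot": [[0,0,0],[0,0,0],[0,0.2,-43.4],[0,0.2,-43.4],[0,0.2,-43.4],[0,0.2,-43.4],[0,0.2,-43.4],[0,0.2,-43.4],[0,0.2,-43.4],[0,0.2,-43.4],[0,0.2,-43.4],[0,0.2,-43.4]], "claw": [0,0,0,0,0,0,0,0,0,0,0,0]}}

```text
t: 18.75
tcp_pos: [574.7, -93.5, 107.9]
orientation: [[-0.153, 0.988, -0.002], [0.988, 0.153, 0.0], [0.001, -0.002, -1.0]]
ft_force: [-0.2, 0.0, -0.7]
opening: 0.27
grasp_force: 20.0
```

Run:
```python
from h import *
go(576.5,-92,19.5,9)
```

```text
t 18.75 tcp [574.7 -93.5 107.9] dist 88.0 open 24.8 F [-0.2  0.  -0.7] grip 20.0
  travel [1.1, 2.2, 88.4] rot [-0.1, -0.0, -0.2]
```

>>> {"api": "arm_command", "payload": {"travel": [[1,1,25],[1,1,55],[1,1,74],[1,1,82],[1,1,86],[1,1,87],[1,1,88],[1,1,88]], "rot": [[0,0,0],[0,0,0],[0,0,0],[0,0,0],[0,0,0],[0,0,0],[0,0,0],[0,0,0]], "claw": [0,0,0,0,0,0,0,0]}}

```text
t: 19.55
tcp_pos: [576.5, -90.1, 20.8]
orientation: [[-0.157, 0.988, 0.0], [0.988, 0.157, 0.001], [0.001, 0.0, -1.0]]
ft_force: [-0.2, -0.4, -0.4]
opening: 0.267
grasp_force: 20.0
```

Run:
```python
from h import *
go(576.5,-92,19.5,9)
```

```text
t 19.55 tcp [576.5 -90.1  20.8] dist 2.0 open 24.6 F [-0.2 -0.4 -0.4] grip 20.0
  travel [-1.9, -0.3, 1.3] rot [0.0, -0.1, 0.0]
```

>>> {"api": "arm_command", "payload": {"travel": [[-1,0,1],[-1,0,1.5],[-1,0,1.5],[-1,0,1.5],[-1,0,1.5],[-1,0,-20],[-1,0,-60],[-1,0,-110],[-1,0,-130],[-100,0,-150],[-150,0,-150],[-150,0,-150]], "rot": [[0,0,0],[0,0,0],[0,0,0],[0,0,0],[0,0,0],[0,0,0],[0,0,0],[0,0,0],[0,0,0],[0,0,0],[0,0,0],[0,0,0]], "claw": [0,0,48,48,48,48,48,48,48,48,36,36]}}

```text
t: 20.75
tcp_pos: [599.9, -239.4, 170.7]
orientation: [[-0.158, 0.987, -0.0], [0.987, 0.158, 0.001], [0.001, 0.0, -1.0]]
ft_force: [0.6, 0.5, -0.6]
opening: 0.394
grasp_force: 0.0
```

Run:
```python
from h import *
go(457.5,-73,125,9)
for cn in("side","top"):
  c=camera(cn); P=pts(c)
  if cn=="side": save(c,"side2.png",(150,100,320,230),4)
  else: save(c,"top2.png",(200,110,330,240),4)
  for n,(x,y,h) in dict(tall=(562,-21,73),mid=(569,-57,59),short=(576,-91,47)).items():
    k=(P[...,2]>h-5)&(P[...,2]<h+5)&(np.hypot(P[...,0]-x,P[...,1]-y)<19); q=P[k]
    if len(q)==0: print(n,"none"); continue
    m=(q.min(0)+q.max(0))/2; d=m[:2]-[569.3,-55]
    print(cn,n, len(q), m.round(1),np.ptp(q,axis=0).round(1),"tray x,y",(d@[.988,.156]).round(1),(d@[-.156,.988]).round(1))
```

```text
t 20.75 tcp [ 599.9 -239.4  170.7] dist 224.0 open 36.3 F [ 0.6  0.5 -0.6] grip 0.0
  travel [186.7, -114.3, 45.8] rot [0.0, -0.0, 0.1]
side tall 70 [561.8 -22.   71.6] [23.9 28.9  7.1] tray x,y -2.2 33.7
side mid 61 [568.7 -58.2  57.9] [24.6 23.   7.5] tray x,y -1.1 -3.1
side short 48 [574.2 -90.6  45.6] [22.8 22.3  6.3] tray x,y -0.7 -36.0
top tall 62 [561.4 -22.7  71.3] [22.8 25.1  6. ] tray x,y -2.8 33.2
top mid 59 [567.6 -58.2  57.7] [23.4 22.7  5.9] tray x,y -2.2 -2.9
top short 57 [574.1 -90.1  45.8] [21.7 23.   7.4] tray x,y -0.7 -35.4
```

View pics/side2.png

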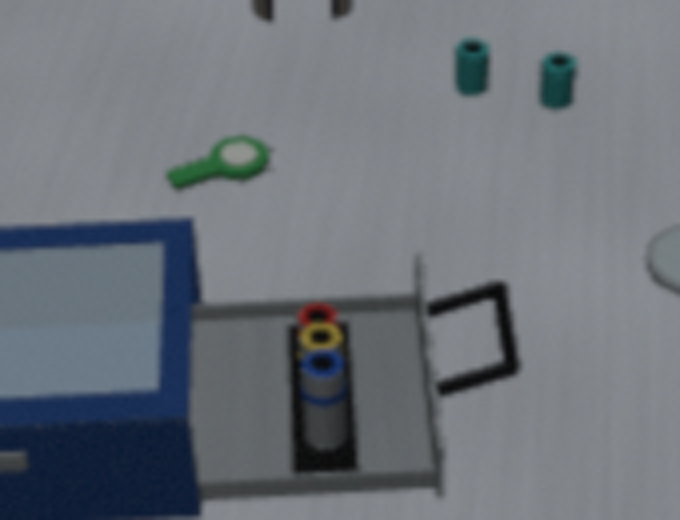

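All three stand in a row on the strip at crop x≈322: red, yellow, blue from back to front. Centreline errors are under 3 mm and spacings about 33–36 mm. Now the handle.

>>> {"api": "arm_command", "payload": {"travel": [[187,-114,20],[187,-114,30],[187,-114,40],[187,-114,46],[187,-114,46],[187,-114,46],[187,-114,46],[187,-114,46],[187,-114,46]], "rot": [[0,0,0],[0,0,0],[0,0,0],[0,0,0],[0,0,0],[0,0,0],[0,0,0],[0,0,0],[0,0,0]], "claw": [34,34,34,34,34,34,34,34,34]}}

```text
t: 21.75
tcp_pos: [458.7, -71.9, 124.5]
orientation: [[-0.155, 0.988, 0.0], [0.988, 0.155, 0.001], [0.001, 0.0, -1.0]]
ft_force: [0.3, -0.2, 0.3]
opening: 0.37
grasp_force: 0.0
```

Run:
```python
from h import *
go(458,-74,45,9)
```

```text
t 21.75 tcp [458.7 -71.9 124.5] dist 79.0 open 34.0 F [ 0.3 -0.2  0.3] grip 0.0
  travel [-2.1, -1.1, 79.4] rot [0.0, -0.1, -0.1]
```

>>> {"api": "arm_command", "payload": {"travel": [[-1,-1,25],[-1,-1,50],[-1,-1,70],[-1,-1,79],[-1,-1,79],[-1,-1,79],[-1,-1,79],[-1,-1,79],[-1,-1,79],[-1,-1,79]], "rot": [[0,0,0],[0,0,0],[0,0,0],[0,0,0],[0,0,0],[0,0,0],[0,0,0],[0,0,0],[0,0,0],[0,0,0]], "claw": [34,34,34,34,34,22,14,11,0,0], "force": 10}}

```text
t: 22.75
tcp_pos: [457.9, -72.1, 45.9]
orientation: [[-0.157, 0.988, 0.001], [0.988, 0.157, 0.001], [0.001, 0.002, -1.0]]
ft_force: [1.4, -0.6, 3.6]
opening: 0.105
grasp_force: 10.0
```

>>> {"api": "arm_command", "payload": {"travel": [[0,1,0],[0,3,0],[0,6,0],[0,10,0],[0,15,0],[0,20,0],[0,25,0],[0,30,0],[0,35,0],[0,40,0],[0,44,0],[0,47,0]], "rot": [[0,0,0],[0,0,0],[0,0,0],[0,0,0],[0,0,0],[0,0,0],[0,0,0],[0,0,0],[0,0,0],[0,0,0],[0,0,0],[0,0,0]], "claw": [0,0,0,0,0,0,0,0,0,0,0,0]}}

```text
t: 23.95
tcp_pos: [503.4, -64.7, 45.9]
orientation: [[-0.157, 0.988, -0.001], [0.988, 0.157, 0.001], [0.001, -0.001, -1.0]]
ft_force: [-1.7, -1.1, 8.2]
opening: 0.102
grasp_force: 10.0
```

Run:
```python
from h import *
go(595.6,-53.1,45.8,9)
c=camera("side"); save(c,"side3.png",(100,130,270,250),4)
```

```text
t 23.95 tcp [503.4 -64.7  45.9] dist 93.0 open 9.4 F [-1.7 -1.1  8.2] grip 10.0
  travel [-3.0, 92.9, -0.0] rot [-0.1, -0.0, 0.0]
```

View pics/side3.png

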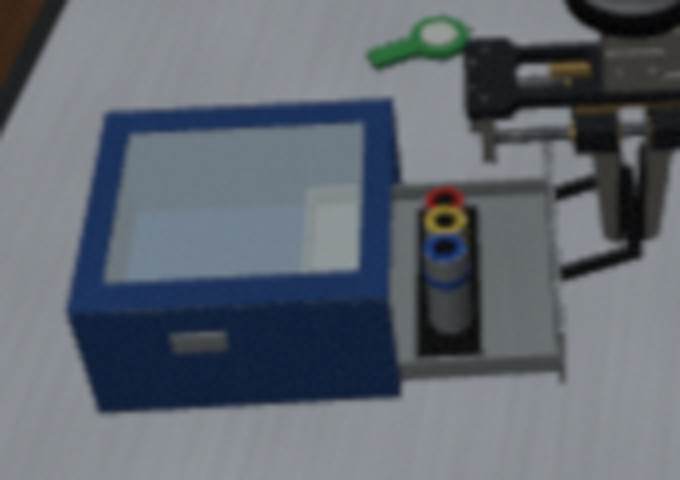

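Sockets still stand (crop (445,240)). Continuing home.

>>> {"api": "arm_command", "payload": {"travel": [[0,2,0],[0,5,0],[0,9,0],[0,14,0],[0,19,0],[0,24,0],[0,29,0],[0,34,0],[0,39,0],[0,44,0],[0,49,0],[0,54,0]], "rot": [[0,0,0],[0,0,0],[0,0,0],[0,0,0],[0,0,0],[0,0,0],[0,0,0],[0,0,0],[0,0,0],[0,0,0],[0,0,0],[0,0,0]], "claw": [0,0,0,0,0,0,0,0,0,0,0,0]}}

```text
t: 25.2
tcp_pos: [556.5, -56.1, 45.9]
orientation: [[-0.157, 0.988, -0.001], [0.988, 0.157, 0.001], [0.001, -0.001, -1.0]]
ft_force: [-1.4, -0.2, 8.1]
opening: 0.106
grasp_force: 10.0
```

>>> {"api": "arm_command", "payload": {"travel": [[0,5,0],[0,10,0],[0,15,0],[0,20,0],[0,25,0],[0,29,0],[0,32,0],[0,34.5,0],[0,36.5,0],[0,38,0],[0,39,0],[0,39,0]], "rot": [[0,0,0],[0,0,0],[0,0,0],[0,0,0],[0,0,0],[0,0,0],[0,0,0],[0,0,0],[0,0,0],[0,0,0],[0,0,0],[0,0,0]], "claw": [0,0,0,0,0,0,0,0,0,0,0,0]}}

```text
t: 26.4
tcp_pos: [595.2, -49.8, 45.9]
orientation: [[-0.157, 0.988, -0.001], [0.988, 0.157, 0.001], [0.001, -0.0, -1.0]]
ft_force: [-1.7, 0.8, 6.2]
opening: 0.103
grasp_force: 10.0
```

Run:
```python
from h import *
go(595.6,-53.1,45.8,9)
```

```text
t 26.4 tcp [595.2 -49.8  45.9] dist 3.0 open 9.5 F [-1.7  0.8  6.2] grip 10.0
  travel [-3.3, -0.2, 0.1] rot [-0.0, -0.1, 0.0]
```

>>> {"api": "arm_command", "payload": {"travel": [[0,0.5,0],[0,1,0],[0,1.5,0],[0,1.5,0]], "rot": [[0,0,0],[0,0,0],[0,0,0],[0,0,0]], "claw": [0,0,0,0]}}

```text
t: 26.8
tcp_pos: [596.1, -49.7, 45.9]
orientation: [[-0.157, 0.988, -0.002], [0.988, 0.157, 0.001], [0.001, -0.002, -1.0]]
ft_force: [-2.8, 0.1, 7.6]
opening: 0.104
grasp_force: 10.0
```

>>> {"api": "arm_command", "payload": {"travel": [[0,0,0],[0,0,0],[0,0,0],[0,0,0],[0,0,-30],[0,0,-75],[0,0,-120],[0,-60,-140],[0,-120,-140],[0,-120,-140]], "rot": [[0,0,0],[0,0,0],[0,0,0],[0,0,0],[0,0,0],[0,0,0],[0,0,0],[0,0,0],[0,0,0],[0,0,0]], "claw": [14,20,32,32,32,32,32,32,32,32]}}

```text
t: 27.8
tcp_pos: [474.4, -69.5, 185.3]
orientation: [[-0.156, 0.988, -0.003], [0.988, 0.156, -0.0], [0.0, -0.003, -1.0]]
ft_force: [0.7, 0.1, 0.9]
opening: 0.346
grasp_force: 0.0
```

Run:
```python
from h import *
go(595,-50,45.8,9)
c=camera("side"); save(c,"side4.png",(100,130,270,250),4); P=pts(c)
h=(P[...,2]>57)&(P[...,2]<70)&(P[...,0]>540)&(P[...,0]<615)&(np.abs(P[...,1]+50)<45)
q=P[h]; print("handle",len(q),np.median(q,0).round(1))
```

```text
t 27.8 tcp [474.4 -69.5 185.3] dist 185.0 open 31.9 F [0.7 0.1 0.9] grip 0.0
  travel [0.4, 122.5, 139.2] rot [-0.2, -0.0, -0.0]
handle 141 [596.4 -42.1  64.2]
```

View pics/side4.png

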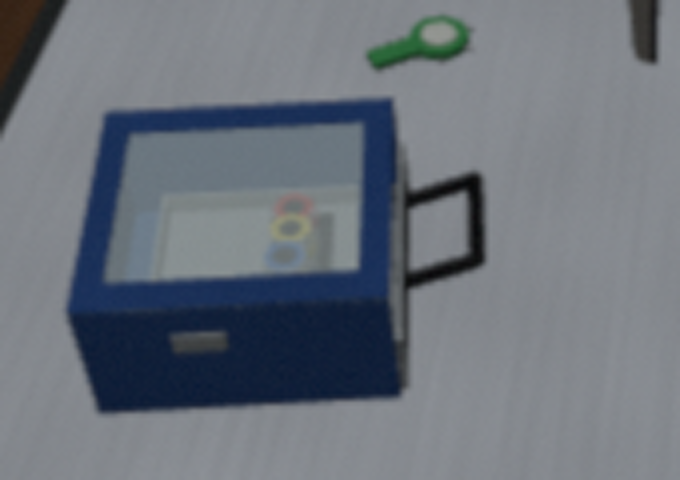

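The tray is home and three coloured rims show upright through the window at about crop (285,256), (291,227) and (295,206). They look offset from the strip, so I'll check by projecting the rim pixels at their known heights.

Run:
```python
from h import *
M=np.array([569.3,-55])+140*np.array([.988,.156])
for cn in("side","top"):
  c=camera(cn); f=192/np.tan(np.radians(c["vertical_fov"])/2); R=np.array(c["rotation"]); o=np.array(c["position"])
  hsv=cv2.cvtColor(c["pixels"],cv2.COLOR_RGB2HSV).astype(int); px=c["pixels"].astype(int)
  if cn=="top": save(c,"top4.png",(215,90,305,190),6)
  for n,y,h in(("tall",34,73),("mid",-3,59),("short",-36,47)):
    e=M+y*np.array([-.156,.988])
    q=R.T@(np.array([*e,h])-o); u,v=q[:2]/q[2]*f+[c["cx"],c["cy"]]
    yy,xx=np.mgrid[:384,:512]; w=np.hypot(xx-u,yy-v)<11
    r,g,b=px[...,0],px[...,1],px[...,2]
    s={"tall":b-r-35,"mid":(r+g)/2-b-4,"short":r-(g+b)/2-4}[n]
    s=np.clip(s,0,None)*w
    if s.sum()==0: print(n,"none");continue
    k=s>0.4*s.max(); uv=np.array([(xx[k].min()+xx[k].max())/2,(yy[k].min()+yy[k].max())/2])
    d=R@np.array([(uv[0]-c["cx"])/f,(uv[1]-c["cy"])/f,1]); p=o+d*(h-o[2])/d[2]; D=p[:2]-M
    print(cn,n,"expected px",u.round(1),v.round(1),"found",uv,k.sum(),"tray x,y",(D@[.988,.156]).round(1),(D@[-.156,.988]).round(1))
```

```text
side tall expected px 170.3 193.0 found [170.5 201. ] 65 tray x,y -2.1 60.2
side mid expected px 172.0 186.2 found [172.5 186. ] 39 tray x,y -1.2 -3.5
side short expected px 173.4 180.4 found [173.  182.5] 28 tray x,y 0.5 -28.4
top tall expected px 245.9 143.1 found [235. 144.] 1 tray x,y 2.6 65.2
top mid expected px 258.5 142.9 found [262.  143.5] 39 tray x,y -3.6 -12.7
top short expected px 269.5 142.6 found [266. 143.] 37 tray x,y 0.6 -25.7
```

View pics/top4.png

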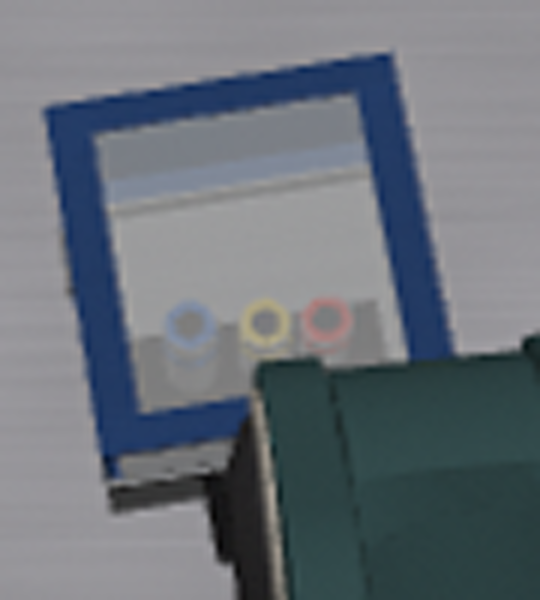

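The top view shows rims at full-picture pixels (246,144), (259,143.5) and (269,143). That is within 1 px of where the row should be, so all three stand on the strip. The automatic colour fit disagreed in y because it caught the case frame and neighbouring rims.

```bash
python3 -c "
from workcell import job_done
print(job_done())"
```

```text
the job is handed in; nothing more can be done
None
```

The job is handed in at about 28 s: the tray is home, with the blue, yellow and red sockets standing left to right on the strip (spacing about 36 and 33 mm, within 3 mm of its centreline), and the gauge, mirror and dish were never touched; the hand-in gave no verdict.

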